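# Crank-test a starter relay on the bench tester

## Robot

A 7-joint arm with a two-finger parallel gripper is mounted at the origin on a cart in front of the work surface, level with it; the furniture and walls round the work are solid. World frame = base frame: x ahead of the robot, y to its left, z up, the work surface at z = 0. Lengths are in mm, angles in rad, forces in N, time in s.
With the tool pointing down it reaches from about 350 to 900 mm from the base axis. Payload 8.1 kg.
Tool frame: the origin (TCP) lies between the finger pads; the fingertips stand ctrl.nose_length ahead of it and the grasp point (between the pads) lies 6 mm ahead of it (ctrl.nose_length is the distance from the TCP to the fingertips, in mm); z points along the fingers, y is the line along which they close (so a half turn about z gives the same grasp; the last joint's range is limited). The gripper opens to 92 mm and grips with 3 to 60 N. Pads are 19 mm wide; open, the fingers measure 130 mm over their backs; the gripper's body (75 mm by 190 mm) begins 47 mm behind the grasp point.
Start: joints at [1.121, 0.434, 0.025, 1.573, -0.012, 1.134, -0.075], TCP at [212.408, -587.812, 251.742] pointing down, gripper open.
Joint ranges: [-2.62, 2.62], [-0.44, 2.09], [-1.27, 1.32], [0.08, 2.57], [-1.32, 4.46], [0.12, 2], [-2.74, 2.74]. Speed limits (rad/s): [2.22, 2.22, 3.01, 3.01, 3.14, 3.14, 3.14].

## Interface

Orientations are given as a 3x3 rotation matrix whose columns are the frame's x, y, z axes.
In Python, from cell import ctrl gives the robot as it stands. The module is installed in compiled form; this text tells all that it offers.
- The arm moves only by the shell command python3 -m pendant 'ROWS'. ROWS is JSON, a list of rows, each an object of numbers: "jaw": the closure in counts, from 0 (fully open) to 255 (shut); "x", "y", "z": the shift along the world's x, y, z in units of 0.025 m (1.0 is 0.025 m); "wx", "wy", "wz": the turn, a rotation vector about the world's x, y, z in units of 60 degrees (1.0 is 60 degrees). A call has exactly 5 rows; each row shifts and turns the commanded pose from where the row before left it; what a row does not reach is not made up. A row lasts 1/8 s, in which the tool goes at most 62.5 mm and 10.7 degrees, less where a joint would pass 70% of its speed; a pose out of reach is approached as far as the arm can. A call with a number of a shift or a turn outside -1 to 1 is refused whole. A call with a gripper value outside its range is refused whole. The fingers move at their own pace and stop on an object; the grip force is fixed at half the most. Time passes only in rows, so rows that do not move let the fingers close, or fill a call up. It gives the time, the measured TCP pose, the force, the opening and the grip force at its end, in the units of the state.
- ctrl.observe(): the state, without advancing time (a new reading comes with each control period).
- ctrl.capture(name): name is "scene" or "top" or "wrist"; returns a dict with "image" (420x560x3 uint8, red, green, blue), "fx", "fy", "cx", "cy" (pixels), "dist_coeffs" ([k1, k2, p1, p2, k3] as OpenCV has them; the pictures are not rectified), "R" (3x3) and "t" (3): a world point X has camera coordinates R X + t. Camera axes: x right, y down, z forward; pixel columns grow to the right and rows downward; lengths in mm; the calibration is good to about 2 mm. A picture is of the moment at which its call begins. There is no depth.
- ctrl.sign_off(): hands the job in; it is judged then, once.
The state is a dict: "time_s": time; "q": joint angles; "qvel": joint speeds; "joint_efforts": joint torques, N m; "tool_pos": TCP position; "tool_rot": TCP orientation; "contact_force": force on the tool from outside, world axes, zero at the start; "torque": the same for the moment, N m; "gripper_width": finger opening in mm; "grip_force": force on a finger pad.
Only numpy, scipy, OpenCV 4.12 (cv2) and the standard library are available. Lean on these libraries where they do the work, as an engineer would, in place of code of your own. Each camera call takes 0.05 s, during which the arm holds its last target. There are 200 camera calls.

## Task

Check the small black cube relay on the blue bench tester: while the tester's switch is still off, press the relay fully home, pins down, into the tester's square socket and let go of it. Then turn the black bar switch clockwise, past the yellow and green positions, to the red start position, and hold it there against its spring: finish while still holding it, because it flies back when released. Leave the other things on the bench alone.

Things in the scene. Friction and masses are not known exactly. Their poses are not given: they have to be found in the camera images.
- tester: bench relay tester: blue case with a grey top plate, 164 (x) x 256 (y) x 50 mm high, fixed to the bench; origin under its centre, x points away from the operator's side, y to its left, z up. The relay socket is on the left half of the top, the bar switch on the right half, a needle meter and terminals (20 mm high) behind
- socket_mouth (a point): centre of the relay socket's opening, level with the top of the socket block, 68 mm above the bench; x and y along the socket's sides. The black block is 46 x 46 mm and 18 mm high on the top plate; its pocket is 29 x 29 mm with a 2.5 mm lead-in chamfer all round, 9 mm deep to the pads on which the relay's case comes to rest, with a cross-shaped well below for the pins. The relay fits in any quarter turn. When it is fully home the relay's centre is 2 mm above this point
- relay_centre (a point): the loose relay's centre: black cube case 26 x 26 x 28 mm standing on four 6 mm pins, 34 mm high in all; the point is 17 mm above the pin tips; x and y along the sides of the case, z up; 0.03 kg; take it by the upper part of the case across 26 mm
- switch_grip (a point): point on the switch's vertical axis, 80 mm above the bench, 10 mm below the top of the bar handle. The black bar handle is 50 mm long (28 mm from the axis to its pointer end, 22 mm the other way), 13 mm thick and 28 mm high (62 to 90 mm above the bench), on a 38 mm disc. The point turns with the handle: its x points along the bar to the pointer end (white line), y across it, z up; x points away from the operator and to the left when off
- switch (a joint): switch angle in rad, growing clockwise seen from above: 0 off (white mark), 0.45 accessory (yellow), 0.90 on (green), 1.25 start (red), end stop at 1.32. It clicks and rests at 0, 0.45 and 0.90 (about 0.04 N m to leave each of the first two); beyond 0.90 a spring drives it back to 0.90 (up to 0.15 N m on the way, about 0.1 N m at start)
- bulb_box_centre (a point): bystander: centre of a yellow carton 42 x 42 x 62 mm, loose
- plug_box_centre (a point): bystander: centre of a red carton 52 x 100 x 28 mm, loose
- tail_lamp_centre (a point): bystander: centre of a round red tail lamp, 110 mm wide, 52 mm high, loose

How it is judged (in metres and radians):
On the way, in this order (a step that is already met when the one before it is completed fails the run):
1. the relay is fully home in the socket and let go, with the switch still off (horizontal distance between relay_centre and socket_mouth below 0.003 m and z of relay_centre in the frame of socket_mouth below 0.0045 m and angle between relay_centre's own z axis and vertical below 0.08 rad and value of joint switch below 0.2 rad and contact force between the fingers and relay below 0.1 N), for 0.2 s.
2. the switch is held at start (value of joint switch above 1.12 rad), for 0.5 s.
At the end, for the whole second after the job is handed in: The fingers hold the switch at start (beyond 1.12 rad, pushing it with more than 0.5 N) while the relay sits fully home in the socket: centred within 3 mm, its centre less than 4.5 mm above the socket's mouth, upright within 0.08 rad and not touched by the fingers (value of joint switch above 1.12 rad and contact force between the fingers and switch above 0.5 N and horizontal distance between relay_centre and socket_mouth below 0.003 m and z of relay_centre in the frame of socket_mouth below 0.0045 m and angle between relay_centre's own z axis and vertical below 0.08 rad and contact force between the fingers and relay below 0.1 N); the arm keeps its last pose, push and grip.
It fails at once if the switch leaves off while the relay is not home in the socket (value of joint switch above 0.3 rad and z of relay_centre in the frame of socket_mouth above 0.008 m).
It fails at once if the yellow carton is shifted more than 30 mm (distance of bulb_box_centre from where it was at the start of the episode above 0.03 m).
It fails at once if the red carton is shifted more than 30 mm (distance of plug_box_centre from where it was at the start of the episode above 0.03 m).
It fails at once if the tail lamp is shifted more than 30 mm (distance of tail_lamp_centre from where it was at the start of the episode above 0.03 m).
It also fails if it takes over 61 s, if anything falls off the work surface, if the arm or the gripper's body presses on something with over 40 N, if the wrist force passes 120 N, or if a joint passes its speed limit or range.

## Working session

There is one attempt and no reset: what is moved stays moved. The work goes in short steps, Python scripts to look and compute and a shell command to move; the robot and the scene stay as the last step left them, time stands still between calls to the robot, and variables do not carry over. Pictures are saved under pics/ and viewed, at most 10 in all, crops included, and the job is handed in when it is done.

```bash
mkdir -p pics
cat > h.py <<'E'
import numpy as np, cv2, pickle, sys
from cell import ctrl
def cap(n, f=None):
    c=ctrl.capture(n)
    if f: cv2.imwrite('pics/'+f+'.png', c['image'][:,:,::-1]); pickle.dump(c,open('pics/'+f+'.pkl','wb'))
    return c
def K(c): return np.array([[c['fx'],0,c['cx']],[0,c['fy'],c['cy']],[0,0,1.]])
def ray(c,uv):
    R=np.array(c['R']);t=np.array(c['t'])
    p=cv2.undistortPoints(np.array(uv,float).reshape(-1,1,2),K(c),np.array(c['dist_coeffs'])).reshape(-1,2)
    d=np.c_[p,np.ones(len(p))]@R
    return -R.T@t, d/np.linalg.norm(d,axis=1)[:,None]
def onz(c,uv,z):
    o,d=ray(c,uv); return o+d*((z-o[2])/d[:,2])[:,None]
def tri(c1,u1,c2,u2):
    o,d=ray(c1,u1);p,e=ray(c2,u2);out=[]
    for a,b in zip(d,e):
        s=np.linalg.lstsq(np.c_[a,-b],p-o,rcond=None)[0]
        A=o+a*s[0];B=p+b*s[1];out.append(np.r_[(A+B)/2,np.linalg.norm(A-B)])
    return np.array(out)
def proj(c,X):
    R=np.array(c['R']);return cv2.projectPoints(np.array(X,float).reshape(-1,1,3),cv2.Rodrigues(R)[0],np.array(c['t'],float),K(c),np.array(c['dist_coeffs']))[0].reshape(-1,2)
np.set_printoptions(precision=3,suppress=True)
E
python3 - <<'E'
from h import *
for n in('scene','top'): 
    c=cap(n,n+'0'); print(n,-np.array(c['R']).T@c['t'],c['fx'])
c=cap('wrist','wrist0');print(np.array(c['R']),-np.array(c['R']).T@c['t'],c['fx'])
s=ctrl.observe();print(s,ctrl.nose_length)
E
```

```text
scene [181.276 749.718 622.053] 394.79214756781056
top [ 414.479  188.198 1483.048] 545.8501054699154
[[ 0.339 -0.941  0.   ]
 [-0.909 -0.328  0.256]
 [-0.241 -0.087 -0.967]] [ 275.638 -564.726  383.568] 358.6654005508725
{'time_s': 0.15, 'q': array([ 1.121,  0.435,  0.025,  1.574, -0.012,  1.134, -0.075]), 'qvel': array([-0.   , -0.001, -0.   , -0.004,  0.002, -0.002, -0.   ]), 'joint_efforts': array([  0.001, -66.826,   0.986, -31.469,  -0.06 ,   0.039,   0.   ]), 'tool_pos': array([ 212.283, -587.472,  251.138]), 'tool_rot': array([[ 0.94 ,  0.34 , -0.   ],
       [ 0.34 , -0.94 ,  0.001],
       [-0.   , -0.001, -1.   ]]), 'contact_force': array([-0.461,  0.414,  0.028]), 'torque': array([0.017, 0.069, 0.034]), 'grip_force': 0.0, 'gripper_width': 91.82183612991685} 25.0
```

View pics/scene0.png

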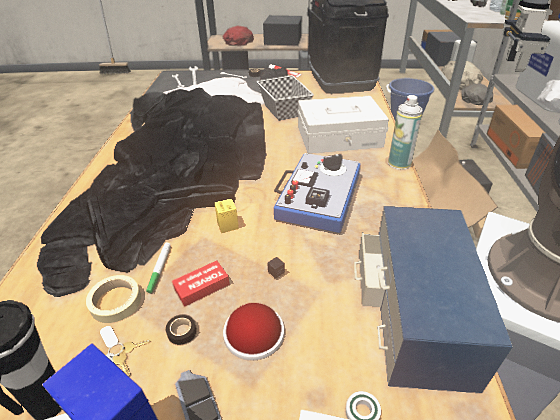

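View pics/top0.png

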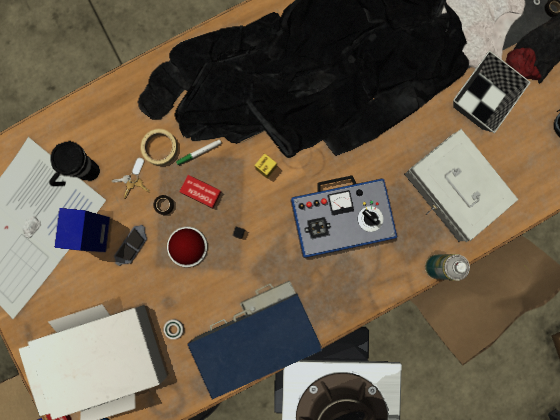

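The scene shows the relay at (277,267), socket (317,197) and switch (333,160). In the top view they are at (239,232), (317,229) and (371,217). I'll triangulate coarsely and then look from the wrist.

Run:
```python
from h import *
S=pickle.load(open('pics/scene0.pkl','rb'));T=pickle.load(open('pics/top0.pkl','rb'))
print(tri(S,[(277,267),(317,197)],T,[(239,232),(317,229)]))
print(onz(T,[(239,232)],20),onz(T,[(317,229)],68),onz(T,[(371,217)],80))
im=np.hstack([cv2.resize(S['image'][140:290,250:370],None,fx=3,fy=3,interpolation=2),cv2.resize(T['image'][160:270,220:400],None,fx=2.4,fy=2.4,interpolation=2)[:450] if 0 else cv2.copyMakeBorder(cv2.resize(T['image'][165:265,220:400],None,fx=2.4,fy=2.4,interpolation=2),0,210,0,0,0)])
print(im.shape);cv2.imwrite('pics/c1.png',im[:,:,::-1])
```

```text
[[490.472 286.678  17.446   0.595]
 [505.014  81.64   58.777   5.483]]
[[490.6  286.65  20.  ]] [[501.956  81.184  68.   ]] [[536.308 -57.243  80.   ]]
(450, 792, 3)
```

View pics/c1.png

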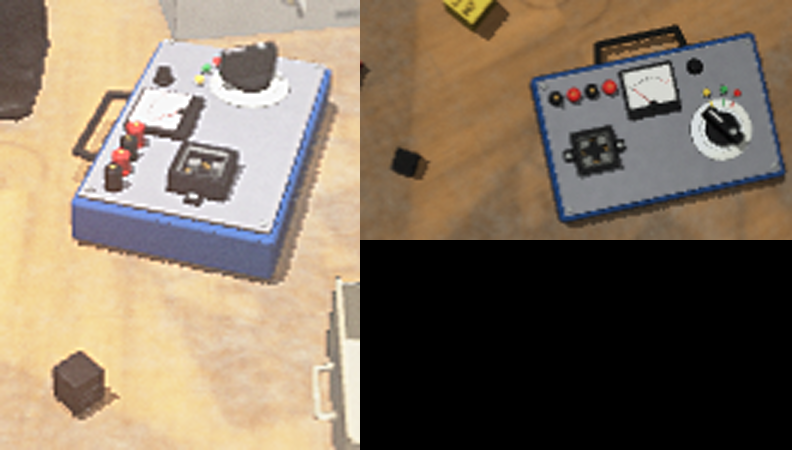

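```bash
for i in 1; do python3 -m pendant '[{"y":1,"z":1},{"y":1,"z":1},{"y":1,"z":1},{"y":1,"z":1},{"y":1}]'
python3 -m pendant '[{"x":0.6,"y":1},{"x":0.6,"y":1},{"x":0.6,"y":1},{"x":0.6,"y":1},{"x":0.6,"y":1}]'
python3 -m pendant '[{"x":0.6,"y":1},{"x":0.6,"y":1},{"x":0.6,"y":1},{"x":0.6,"y":1},{"x":0.6,"y":1}]'
python3 -m pendant '[{"x":0.6,"y":1},{"x":0.6,"y":1},{"x":0.6,"y":1},{"x":0.6,"y":1},{"x":0.6,"y":1}]'
python3 -m pendant '[{"x":0.4,"y":1},{"x":0.4,"y":1},{"x":0.4,"y":1},{"x":0.4,"y":1},{}]'; done
python3 - <<'E'
from h import *
c=cap('wrist','w1');s=ctrl.observe();print(s['tool_pos'],s['time_s'])
print(proj(c,[(502,81,68),(536,-57,80)]))
E
```

```text
[ 212.298 -587.553  251.239] 0.2
[[-730.73  -733.078]
 [-486.993 -731.532]]invalid input
invalid input
invalid input
invalid input
invalid input
```

View pics/w1.png

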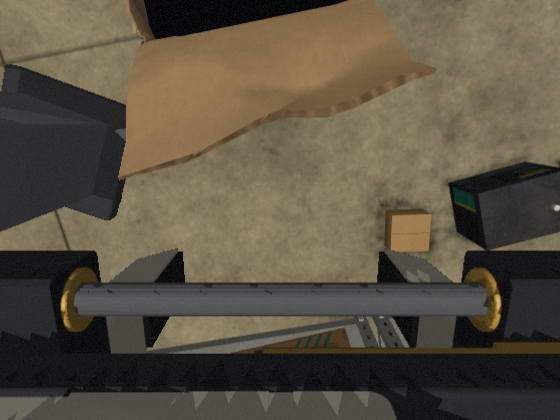

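The picture shows only the floor and the gripper because the calls were refused. I'll try again with complete rows.

```bash
python3 -m pendant '[{"jaw":0,"x":0,"y":1,"z":1,"wx":0,"wy":0,"wz":0},{"jaw":0,"x":0,"y":1,"z":1,"wx":0,"wy":0,"wz":0},{"jaw":0,"x":0,"y":1,"z":1,"wx":0,"wy":0,"wz":0},{"jaw":0,"x":0,"y":1,"z":1,"wx":0,"wy":0,"wz":0},{"jaw":0,"x":0,"y":1,"z":0,"wx":0,"wy":0,"wz":0}]'
```

```text
time_s: 0.82
tool_pos: [212.8, -462.7, 353.7]
tool_rot: [[0.941, 0.34, 0.002], [0.34, -0.941, -0.003], [0.001, 0.003, -1.0]]
contact_force: [0.0, -0.0, -0.9]
gripper_width: 91.8
grip_force: 0.0
```

```bash
python3 -m pendant '[{"jaw":0,"x":0.6,"y":1,"z":0,"wx":0,"wy":0,"wz":0},{"jaw":0,"x":0.6,"y":1,"z":0,"wx":0,"wy":0,"wz":0},{"jaw":0,"x":0.6,"y":1,"z":0,"wx":0,"wy":0,"wz":0},{"jaw":0,"x":0.6,"y":1,"z":0,"wx":0,"wy":0,"wz":0},{"jaw":0,"x":0.6,"y":1,"z":0,"wx":0,"wy":0,"wz":0}]'
python3 -m pendant '[{"jaw":0,"x":0.6,"y":1,"z":0,"wx":0,"wy":0,"wz":0},{"jaw":0,"x":0.6,"y":1,"z":0,"wx":0,"wy":0,"wz":0},{"jaw":0,"x":0.6,"y":1,"z":0,"wx":0,"wy":0,"wz":0},{"jaw":0,"x":0.6,"y":1,"z":0,"wx":0,"wy":0,"wz":0},{"jaw":0,"x":0.6,"y":1,"z":0,"wx":0,"wy":0,"wz":0}]'
python3 -m pendant '[{"jaw":0,"x":0.6,"y":1,"z":0,"wx":0,"wy":0,"wz":0},{"jaw":0,"x":0.6,"y":1,"z":0,"wx":0,"wy":0,"wz":0},{"jaw":0,"x":0.6,"y":1,"z":0,"wx":0,"wy":0,"wz":0},{"jaw":0,"x":0.6,"y":1,"z":0,"wx":0,"wy":0,"wz":0},{"jaw":0,"x":0.6,"y":1,"z":0,"wx":0,"wy":0,"wz":0}]'
python3 -m pendant '[{"jaw":0,"x":0.4,"y":1,"z":0,"wx":0,"wy":0,"wz":0},{"jaw":0,"x":0.4,"y":1,"z":0,"wx":0,"wy":0,"wz":0},{"jaw":0,"x":0.4,"y":1,"z":0,"wx":0,"wy":0,"wz":0},{"jaw":0,"x":0.4,"y":1,"z":0,"wx":0,"wy":0,"wz":0},{"jaw":0,"x":0,"y":0,"z":0,"wx":0,"wy":0,"wz":0}]'
python3 - <<'E'
from h import *
c=cap('wrist','w2');s=ctrl.observe();print(s['tool_pos'],s['time_s'],s['q'])
print(proj(c,[(502,81,68),(536,-57,80)]))
E
```

```text
time_s: 1.45
tool_pos: [287.7, -336.9, 351.7]
tool_rot: [[0.941, 0.34, -0.0], [0.34, -0.941, -0.0], [-0.0, 0.0, -1.0]]
contact_force: [0.3, -0.4, -0.0]
gripper_width: 91.9
grip_force: 0.0
time_s: 2.08
tool_pos: [362.7, -211.9, 351.7]
tool_rot: [[0.941, 0.34, -0.0], [0.34, -0.941, -0.0], [-0.0, 0.0, -1.0]]
contact_force: [0.4, 0.0, -0.2]
gripper_width: 92.1
grip_force: 0.0
time_s: 2.7
tool_pos: [437.7, -87.0, 351.7]
tool_rot: [[0.941, 0.34, -0.0], [0.34, -0.941, -0.0], [-0.0, 0.0, -1.0]]
contact_force: [-0.7, 0.1, 0.1]
gripper_width: 91.9
grip_force: 0.0
time_s: 3.32
tool_pos: [477.6, 14.2, 351.6]
tool_rot: [[0.939, 0.343, -0.0], [0.343, -0.939, 0.001], [0.0, -0.001, -1.0]]
contact_force: [0.1, 0.1, 0.6]
gripper_width: 91.9
grip_force: 0.0
[477.304  12.734 351.514] 3.375 [ 0.317  0.164 -0.525  1.723  0.086  1.277 -1.45 ]
[[232.448 140.657]
 [358.193 155.194]]
```

View pics/w2.png

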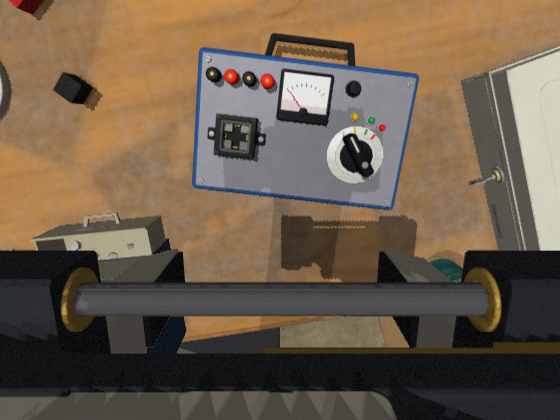

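The wrist view shows the socket at (236,136), switch axis at (355,155) and relay at (73,88), all close to my projections. I'll go to the relay next.

```bash
python3 -m pendant '[{"jaw":0,"x":-0.14,"y":1,"z":0,"wx":0,"wy":0,"wz":0},{"jaw":0,"x":-0.14,"y":1,"z":0,"wx":0,"wy":0,"wz":0},{"jaw":0,"x":-0.14,"y":1,"z":-1,"wx":0,"wy":0,"wz":0},{"jaw":0,"x":-0.14,"y":1,"z":-1,"wx":0,"wy":0,"wz":0},{"jaw":0,"x":-0.14,"y":1,"z":-1,"wx":0,"wy":0,"wz":0}]'
python3 -m pendant '[{"jaw":0,"x":-0.14,"y":1,"z":-1,"wx":0,"wy":0,"wz":0},{"jaw":0,"x":-0.14,"y":1,"z":-1,"wx":0,"wy":0,"wz":0},{"jaw":0,"x":-0.14,"y":1,"z":0,"wx":0,"wy":0,"wz":0},{"jaw":0,"x":0,"y":1,"z":0,"wx":0,"wy":0,"wz":0},{"jaw":0,"x":0,"y":0.5,"z":0,"wx":0,"wy":0,"wz":0}]'
python3 -m pendant '[{"jaw":0,"x":0,"y":0,"z":0,"wx":0,"wy":0,"wz":0},{"jaw":0,"x":0,"y":0,"z":0,"wx":0,"wy":0,"wz":0},{"jaw":0,"x":0,"y":0,"z":0,"wx":0,"wy":0,"wz":0},{"jaw":0,"x":0,"y":0,"z":0,"wx":0,"wy":0,"wz":0},{"jaw":0,"x":0,"y":0,"z":0,"wx":0,"wy":0,"wz":0}]' |head -2
cat >> h.py <<'E'
def dark(c,uv,r,th=60):
    u,v=map(int,uv);x0,y0=max(u-r,0),max(v-r,0)
    w=c['image'][y0:v+r,x0:u+r]; m=(w.max(2)<th).astype(np.uint8)
    cs=cv2.findContours(m,cv2.RETR_EXTERNAL,cv2.CHAIN_APPROX_NONE)[0]
    k=max(cs,key=cv2.contourArea).reshape(-1,2)+[x0,y0]
    return k
E
python3 - <<'E'
from h import *
c=cap('wrist','w3');s=ctrl.observe();print(s['tool_pos'],s['time_s'])
p=proj(c,[(490.5,286.7,20)])[0];print(p)
u,v=map(int,p);u=max(u,80);v=max(v,80)
cv2.imwrite('pics/w3c.png',cv2.resize(c['image'][v-80:v+80,u-80:u+80,::-1],None,fx=3,fy=3)); print(u,v)
E
```

```text
time_s: 4.0
tool_pos: [459.9, 136.5, 276.0]
tool_rot: [[0.941, 0.338, 0.0], [0.338, -0.941, -0.001], [0.0, 0.001, -1.0]]
contact_force: [-0.1, -1.8, -0.4]
gripper_width: 91.5
grip_force: 0.0
time_s: 4.62
tool_pos: [449.6, 249.8, 226.7]
tool_rot: [[0.94, 0.34, 0.0], [0.34, -0.94, -0.0], [-0.0, 0.0, -1.0]]
contact_force: [-0.6, -0.4, -0.6]
gripper_width: 91.9
grip_force: 0.0
time_s: 5.25
tool_pos: [449.5, 249.4, 226.8]
[449.448 249.521 226.77 ] 5.3
[257.149 139.015]
257 139
```

View pics/w3c.png

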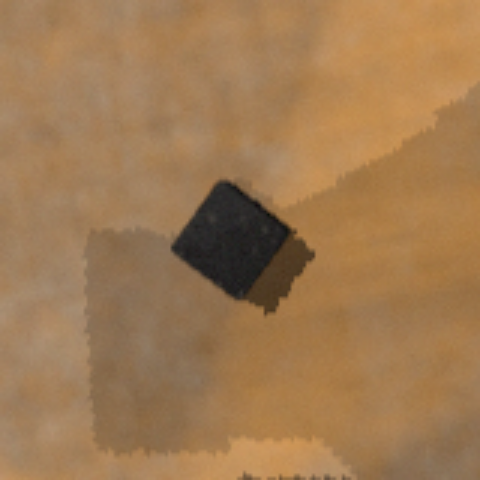

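The crop shows the relay's top face, with corners at about (222,180), (292,233), (243,299) and (172,250). I'll measure it, and the tester from w2.

Run:
```python
from h import *
W3=pickle.load(open('pics/w3.pkl','rb'));W2=pickle.load(open('pics/w2.pkl','rb'));T=pickle.load(open('pics/top0.pkl','rb'))
k=dark(W3,(257,139),40); b=cv2.boxPoints(cv2.minAreaRect(k.astype(np.float32)));print(b-[177,59],b.mean(0))
# hand-read corners
h=np.array([(222,180),(292,233),(243,299),(172,250)])/3+[177,59]-.3
for q in(b,h):
    w=onz(W3,q,34);e=np.diff(np.r_[w,w[:1]],axis=0);print(w.mean(0),np.linalg.norm(e,axis=1),np.degrees(np.arctan2(e[:,1],e[:,0]))%90)
k2=dark(W2,(73,88),25);print(k2.mean(0))
m2=cv2.minAreaRect(k2.astype(np.float32));print('relay height centre',tri(W3,[b.mean(0)],W2,[m2[0]]))
# tester from w2
im=W2['image'].astype(int);m=((im[...,2]-im[...,0]>50)).astype(np.uint8);m[:40]=0;m[215:]=0
ks=max(cv2.findContours(m,0,1)[0],key=cv2.contourArea);bx=cv2.boxPoints(cv2.minAreaRect(ks.reshape(-1,2).astype(np.float32)));
w=onz(W2,bx,50);e=np.diff(np.r_[w,w[:1]],axis=0);print('tester',bx,w,w.mean(0),np.linalg.norm(e,axis=1),np.degrees(np.arctan2(e[:,1],e[:,0])))
k=dark(W2,(236,136),35);r=cv2.minAreaRect(k.astype(np.float32));w=onz(W2,cv2.boxPoints(r),68);print('block',r,w.mean(0),onz(W2,[(236,136)],68))
im=W2['image'];mm=((im.min(2)>150)).astype(np.uint8);mm[:,:315]=0;mm[:,395:]=0;mm[:120]=0;mm[190:]=0
ks=max(cv2.findContours(mm,0,1)[0],key=cv2.contourArea);print(cv2.minEnclosingCircle(ks),cv2.fitEllipse(cv2.convexHull(ks)))
cv2.imwrite('pics/t2.png',np.hstack([cv2.resize(im[95:195,190:290],None,fx=4,fy=4),cv2.resize(im[105:205,305:405],None,fx=4,fy=4)])[:,:,::-1])
```

```text
[[ 56.191  82.74 ]
 [ 73.772  58.766]
 [ 97.355  76.061]
 [ 79.775 100.035]] [253.773 138.4  ]
[490.784 289.053  34.   ] [26.096 25.313 26.406 25.73 ] [71.779 74.112 72.709 73.391]
[490.516 288.634  34.   ] [25.344 24.346 25.318 25.174] [73.207 72.387 75.082 72.504]
[73.151 88.151]
relay height centre [[489.887 289.955  17.508   0.173]]
tester [[183.639 185.86 ]
 [199.557  47.146]
 [418.655  72.288]
 [402.737 211.003]] [[ 428.254  122.232   50.   ]
 [ 584.787  148.865   50.   ]
 [ 644.533  -91.645   50.   ]
 [ 491.182 -143.377   50.   ]] [537.189   9.019  50.   ] [158.783 247.82  161.841 272.962] [   9.656  -76.049 -161.358  103.329]
block ((236.21998596191406, 136.95999145507812), (58.124183654785156, 41.43646240234375), 8.130102157592773) [507.064  78.1    68.   ] [[508.297  78.82   68.   ]]
((352.5, 154.5), 28.5395450592041) ((353.7373962402344, 154.218994140625), (54.346500396728516, 57.316322326660156), 24.328767776489258)
```

View pics/t2.png

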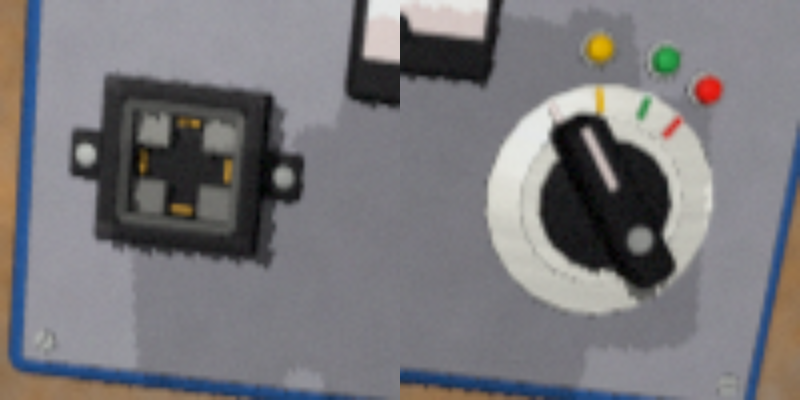

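The socket block spans crop (105,75) to (272,262), and the bar's white line points from (640,240) up to (575,120) towards the off mark. Now I'll grasp the relay: shift (41.1, 39.3) mm and turn +53°.

```bash
python3 -m pendant '[{"jaw":0,"x":0.33,"y":0.31,"z":-0.4,"wx":0,"wy":0,"wz":0.147},{"jaw":0,"x":0.33,"y":0.31,"z":-0.4,"wx":0,"wy":0,"wz":0.147},{"jaw":0,"x":0.33,"y":0.31,"z":-0.4,"wx":0,"wy":0,"wz":0.147},{"jaw":0,"x":0.33,"y":0.31,"z":-0.4,"wx":0,"wy":0,"wz":0.147},{"jaw":0,"x":0.33,"y":0.31,"z":-0.4,"wx":0,"wy":0,"wz":0.147}]'
python3 -m pendant '[{"jaw":0,"x":0,"y":0,"z":-0.8,"wx":0,"wy":0,"wz":0.147},{"jaw":0,"x":0,"y":0,"z":-0.8,"wx":0,"wy":0,"wz":0},{"jaw":0,"x":0,"y":0,"z":-0.8,"wx":0,"wy":0,"wz":0},{"jaw":0,"x":0,"y":0,"z":-0.4,"wx":0,"wy":0,"wz":0},{"jaw":0,"x":0,"y":0,"z":0,"wx":0,"wy":0,"wz":0}]'
python3 - <<'E'
from h import *
s=ctrl.observe();print(s['q'])
E
```

```text
time_s: 5.92
tool_pos: [491.0, 288.7, 176.4]
tool_rot: [[0.434, 0.901, 0.0], [0.901, -0.434, 0.0], [0.0, 0.0, -1.0]]
contact_force: [-0.1, -0.4, 0.0]
gripper_width: 91.7
grip_force: 0.0
time_s: 6.55
tool_pos: [490.3, 288.3, 106.1]
tool_rot: [[0.297, 0.955, -0.001], [0.955, -0.297, -0.001], [-0.001, -0.001, -1.0]]
contact_force: [0.5, -0.5, 0.5]
gripper_width: 91.9
grip_force: 0.0
[-0.113  0.626 -0.743  1.825  0.53   0.901 -1.404]
```

```bash
python3 -m pendant '[{"jaw":0,"x":0,"y":0,"z":-0.9,"wx":0,"wy":0,"wz":0},{"jaw":0,"x":0,"y":0,"z":-0.9,"wx":0,"wy":0,"wz":0},{"jaw":0,"x":0,"y":0,"z":-0.7,"wx":0,"wy":0,"wz":0},{"jaw":0,"x":0,"y":0,"z":0,"wx":0,"wy":0,"wz":0},{"jaw":200,"x":0,"y":0,"z":0,"wx":0,"wy":0,"wz":0}]'
python3 -m pendant '[{"jaw":255,"x":0,"y":0,"z":0,"wx":0,"wy":0,"wz":0},{"jaw":255,"x":0,"y":0,"z":0,"wx":0,"wy":0,"wz":0},{"jaw":255,"x":0,"y":0,"z":0,"wx":0,"wy":0,"wz":0},{"jaw":255,"x":0,"y":0,"z":0,"wx":0,"wy":0,"wz":0},{"jaw":255,"x":0,"y":0,"z":0,"wx":0,"wy":0,"wz":0}]'
```

```text
time_s: 7.18
tool_pos: [491.0, 288.9, 45.0]
tool_rot: [[0.296, 0.955, 0.001], [0.955, -0.296, 0.001], [0.001, 0.001, -1.0]]
contact_force: [-0.5, -0.5, 1.2]
gripper_width: 86.0
grip_force: 0.0
time_s: 7.8
tool_pos: [490.7, 288.4, 44.2]
tool_rot: [[0.296, 0.955, -0.0], [0.955, -0.296, -0.0], [-0.0, 0.0, -1.0]]
contact_force: [-0.3, -0.5, 0.2]
gripper_width: 36.5
grip_force: 0.0
```

```bash
python3 -m pendant '[{"jaw":255,"x":0,"y":0,"z":0,"wx":0,"wy":0,"wz":0},{"jaw":255,"x":0,"y":0,"z":0,"wx":0,"wy":0,"wz":0},{"jaw":255,"x":0,"y":0,"z":0,"wx":0,"wy":0,"wz":0},{"jaw":255,"x":0,"y":0,"z":0.4,"wx":0,"wy":0,"wz":0},{"jaw":255,"x":0,"y":0,"z":0.8,"wx":0,"wy":0,"wz":0}]'
python3 -m pendant '[{"jaw":255,"x":0,"y":0,"z":1,"wx":0,"wy":0,"wz":0},{"jaw":255,"x":0,"y":0,"z":1,"wx":0,"wy":0,"wz":0},{"jaw":255,"x":0,"y":-0.4,"z":1,"wx":0,"wy":0,"wz":0},{"jaw":255,"x":0,"y":-0.5,"z":1,"wx":0,"wy":0,"wz":-0.1},{"jaw":255,"x":-0.1,"y":-0.8,"z":0.8,"wx":0,"wy":0,"wz":-0.12}]'
python3 -m pendant '[{"jaw":255,"x":-0.2,"y":-0.9,"z":0,"wx":0,"wy":0,"wz":-0.127},{"jaw":255,"x":-0.2,"y":-0.9,"z":0,"wx":0,"wy":0,"wz":-0.127},{"jaw":255,"x":-0.2,"y":-0.9,"z":0,"wx":0,"wy":0,"wz":-0.127},{"jaw":255,"x":-0.2,"y":-0.9,"z":0,"wx":0,"wy":0,"wz":-0.127},{"jaw":255,"x":-0.2,"y":-0.9,"z":0,"wx":0,"wy":0,"wz":-0.127}]'
python3 -m pendant '[{"jaw":255,"x":-0.2,"y":-0.9,"z":0,"wx":0,"wy":0,"wz":-0.128},{"jaw":255,"x":-0.2,"y":-0.9,"z":0,"wx":0,"wy":0,"wz":0},{"jaw":255,"x":-0.2,"y":-0.9,"z":0,"wx":0,"wy":0,"wz":0},{"jaw":255,"x":0,"y":0,"z":0,"wx":0,"wy":0,"wz":0},{"jaw":255,"x":0,"y":0,"z":0,"wx":0,"wy":0,"wz":0}]'
python3 - <<'E'
from h import *
c=cap('wrist','w4');s=ctrl.observe();print(s['tool_pos'],s['q'],s['time_s'],proj(c,[(507,80,68)]))
E
```

```text
time_s: 8.43
tool_pos: [490.3, 288.2, 74.8]
tool_rot: [[0.296, 0.955, -0.001], [0.955, -0.296, -0.001], [-0.001, -0.001, -1.0]]
contact_force: [0.6, -0.3, 0.1]
gripper_width: 25.6
grip_force: 30.0
time_s: 9.05
tool_pos: [488.2, 246.5, 196.8]
tool_rot: [[0.508, 0.861, 0.002], [0.861, -0.508, 0.002], [0.002, 0.001, -1.0]]
contact_force: [0.7, -0.5, -0.2]
gripper_width: 25.4
grip_force: 30.0
time_s: 9.68
tool_pos: [463.0, 133.2, 195.7]
tool_rot: [[0.932, 0.363, 0.002], [0.363, -0.932, 0.001], [0.002, 0.0, -1.0]]
contact_force: [0.1, 0.2, 0.1]
gripper_width: 25.8
grip_force: 30.0
time_s: 10.3
tool_pos: [448.5, 66.8, 195.2]
tool_rot: [[0.971, 0.239, 0.001], [0.239, -0.971, 0.001], [0.002, -0.0, -1.0]]
contact_force: [-0.4, 1.0, -0.8]
gripper_width: 25.6
grip_force: 30.0
[448.48   67.058 194.964] [ 0.223  0.282 -0.589  2.012  0.198  0.902 -1.799] 10.35 [[281.625 132.173]]
```

View pics/w4.png

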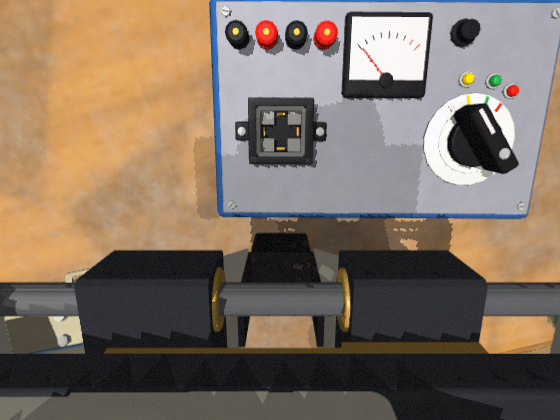

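The wrist view shows the socket pocket centred near (281,131), aligned with the picture axes, and the relay held at (281,240). The switch is at (470,139). Next are the gold-contact centroids, the plate edge and the ring.

Run:
```python
from h import *
W4=pickle.load(open('pics/w4.pkl','rb'));W2=pickle.load(open('pics/w2.pkl','rb'))
def gold(c,u,v,r):
    w=c['image'][v-r:v+r,u-r:u+r].astype(int);m=(w[...,0]-w[...,2]>50).astype(np.uint8)
    n,l,st,ce=cv2.connectedComponentsWithStats(m);i=[j for j in range(1,n) if st[j,4]>=3];p=ce[i]+[u-r,v-r]
    print(p,st[i,4]); lo,hi=p.min(0),p.max(0);return (lo+hi)/2
g4=gold(W4,281,131,30);g2=gold(W2,236,136,18);print(g4,g2,tri(W4,[g4],W2,[g2]),onz(W4,[g4],59))
# block outer dark contour (cap top) and pocket
im=W4['image'];w=im[90:172,240:325];m=(w.max(2)<48).astype(np.uint8)
m=cv2.morphologyEx(m,cv2.MORPH_OPEN,np.ones((5,5)))
k=max(cv2.findContours(m,0,1)[0],key=cv2.contourArea).reshape(-1,2)+[240,90];r=cv2.minAreaRect(k.astype(np.float32));b=cv2.boxPoints(r)
print('block',b,onz(W4,b,68),onz(W4,b,68).mean(0))
# plate: front, left, right edges
hs=im.astype(int);pl=(hs.min(2)>85)&(hs.max(2)-hs.min(2)<45)
pts=[]
for u in range(240,500,4):
    v=np.where((hs[195:225,u,2]-hs[195:225,u,0]>60))[0]
    if len(v): pts.append((u,195+v.max()))
P=onz(W4,pts,45);l=cv2.fitLine(P[:,:2].astype(np.float32),cv2.DIST_HUBER,0,.01,.01).ravel();print('front yaw',np.degrees(np.arctan2(l[1],l[0]))%90,len(pts))
# ring
mm=(im.min(2)>140).astype(np.uint8);mm[:88]=0;mm[195:]=0;mm[:,:420]=0;mm[:,522:]=0
ks=max(cv2.findContours(mm,0,1)[0],key=cv2.contourArea);h=cv2.convexHull(ks);print('ring',cv2.fitEllipse(h))
# tops of switch & bar: dark contour
m=(im.max(2)<70).astype(np.uint8);m[:90]=0;m[190:]=0;m[:,:430]=0;m[:,522:]=0
ks=max(cv2.findContours(m,0,1)[0],key=cv2.contourArea);print(cv2.minAreaRect(ks))
cv2.imwrite('pics/sw.png',cv2.resize(im[60:200,410:560],None,fx=4,fy=4,interpolation=2)[:,:,::-1])
```

```text
[[280.5  113.8 ]
 [263.5  131.  ]
 [297.08 131.  ]
 [280.5  148.  ]] [20 18 25 24]
[[237.125 125.375]
 [225.444 134.778]
 [246.455 137.273]
 [235.083 146.917]] [ 8  9 11 12]
[280.29 130.9 ] [235.949 136.146] [[506.908  80.862  49.054   0.618]] [[507.414  81.067  59.   ]]
block [[303.36 156.48]
 [308.52 120.36]
 [319.58 121.94]
 [314.42 158.06]] [[494.216  60.789  68.   ]
 [519.303  63.642  68.   ]
 [520.115  55.839  68.   ]
 [495.021  52.784  68.   ]] [507.164  58.264  68.   ]
front yaw 13.463524 65
ring ((471.91058349609375, 144.1592254638672), (120.59028625488281, 182.2700958251953), 2.8846864700317383)
((476.2858581542969, 143.5113525390625), (77.96861267089844, 56.39150619506836), 62.52556610107422)
```

View pics/sw.png

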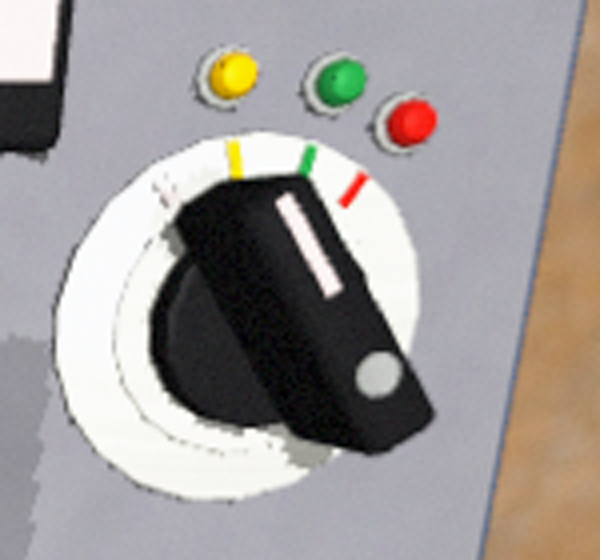

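The close crop shows the bar pointing up-left at off, its line running (335,295) to (285,200), with the ring centre near (237,317). A quick check of how the relay sits in the hand follows, by its far top edge and pin side.

Run:
```python
from h import *
c=pickle.load(open('pics/w4.pkl','rb'));tp=np.array([448.48,67.06,194.96]);x=np.array([.971,.239,0]);y=np.array([.239,-.971,0])
for z in(-10.2,-38.2,-44.2): print(z,proj(c,[tp+a*x+b*y+[0,0,z] for a,b in((13,-13),(13,13),(-13,-13),(-13,13))]).round(1).tolist())
im=c['image'];print(im[222:268:2,281].max(1).tolist());cv2.imwrite('pics/r.png',cv2.resize(cv2.convertScaleAbs(im[215:345,215:350,::-1],alpha=2.2),None,fx=4,fy=4,interpolation=2))
# switch: triangulate white line ends & axis. ring mask restricted
m=(im.min(2)>190).astype(np.uint8);m[:90]=0;m[187:]=0;m[:,:422]=0;m[:,516:]=0
ks=max(cv2.findContours(m,0,1)[0],key=cv2.contourArea);e=cv2.fitEllipse(cv2.convexHull(ks));print(e,onz(c,[e[0]],52))
L=np.array([(335,295),(285,200),(379,374)])/4+[410,60];w=onz(c,L,90);print(w);d=w[1]-w[0];d2=w[1]-w[2];print(np.degrees(np.arctan2(d[1],d[0])),np.degrees(np.arctan2(d2[1],d2[0])))
```

```text
-10.2 [[248.8, 253.6], [310.1, 253.5], [250.1, 308.9], [308.9, 308.8]]
-38.2 [[253.5, 233.6], [305.5, 233.6], [254.5, 281.6], [304.7, 281.5]]
-44.2 [[254.3, 230.1], [304.7, 230.1], [255.3, 276.7], [303.9, 276.7]]
[76, 84, 81, 79, 81, 60, 15, 17, 9, 18, 17, 9, 21, 21, 14, 21, 20, 26, 15, 25, 22, 24, 25]
((468.94940185546875, 138.48757934570312), (85.3807601928711, 96.85997772216797), 43.002906799316406) [[535.629 -58.161  52.   ]]
[[539.229 -53.206  90.   ]
 [551.113 -39.81   90.   ]
 [529.137 -65.069  90.   ]]
48.42130525188333 48.97431101714126
```

View pics/r.png

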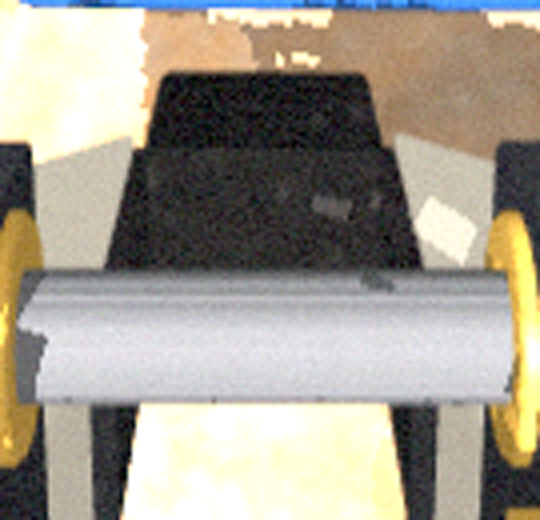

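Relay is held within about 1 mm. The relative correction gives a shift of (+57.7, +14.8) mm to the socket. I'll move over it, then down.

```bash
python3 -m pendant '[{"jaw":255,"x":0.462,"y":0.118,"z":0,"wx":0,"wy":0,"wz":0},{"jaw":255,"x":0.462,"y":0.118,"z":-0.4,"wx":0,"wy":0,"wz":0},{"jaw":255,"x":0.462,"y":0.118,"z":-0.6,"wx":0,"wy":0,"wz":0},{"jaw":255,"x":0.462,"y":0.118,"z":-0.6,"wx":0,"wy":0,"wz":0},{"jaw":255,"x":0.462,"y":0.118,"z":-0.4,"wx":0,"wy":0,"wz":0}]' 
python3 -m pendant '[{"jaw":255,"x":0,"y":0,"z":-0.4,"wx":0,"wy":0,"wz":0},{"jaw":255,"x":0,"y":0,"z":-0.2,"wx":0,"wy":0,"wz":0},{"jaw":255,"x":0,"y":0,"z":-0.2,"wx":0,"wy":0,"wz":0},{"jaw":255,"x":0,"y":0,"z":0,"wx":0,"wy":0,"wz":0},{"jaw":255,"x":0,"y":0,"z":0,"wx":0,"wy":0,"wz":0}]'
python3 - <<'E'
from h import *
c=cap('wrist','w5');cv2.imwrite('pics/w5c.png',cv2.resize(cv2.convertScaleAbs(c['image'][140:345,190:370,::-1],alpha=2),None,fx=3,fy=2.9,interpolation=2))
E
```

```text
time_s: 10.98
tool_pos: [506.1, 80.9, 142.5]
tool_rot: [[0.971, 0.239, -0.002], [0.239, -0.971, -0.0], [-0.002, -0.0, -1.0]]
contact_force: [-0.6, 0.5, -0.4]
gripper_width: 25.7
grip_force: 30.0
time_s: 11.6
tool_pos: [506.0, 80.7, 124.6]
tool_rot: [[0.971, 0.239, 0.001], [0.239, -0.971, -0.0], [0.001, 0.0, -1.0]]
contact_force: [0.4, 0.4, -1.3]
gripper_width: 25.9
grip_force: 30.0
```

View pics/w5c.png

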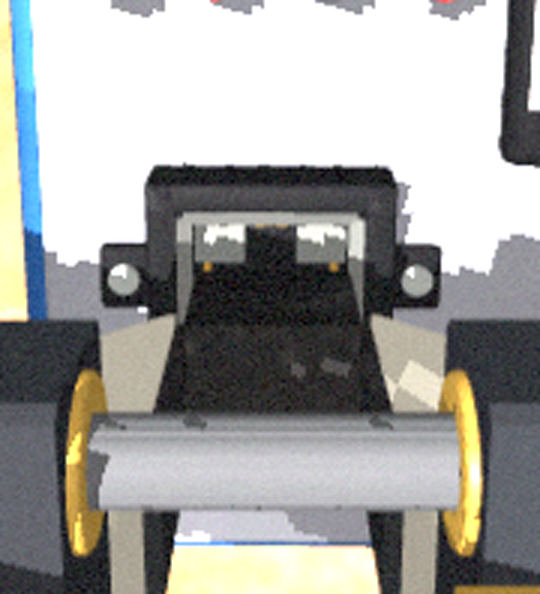

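The relay is above the pocket: its lower edge spans columns 190–358, against block columns 147–395, so it is centred to under 1 mm. Pressing in.

```bash
python3 -m pendant '[{"jaw":255,"x":0,"y":0.03,"z":-0.2,"wx":0,"wy":0,"wz":0},{"jaw":255,"x":0,"y":0,"z":-0.2,"wx":0,"wy":0,"wz":0},{"jaw":255,"x":0,"y":0,"z":-0.2,"wx":0,"wy":0,"wz":0},{"jaw":255,"x":0,"y":0,"z":-0.1,"wx":0,"wy":0,"wz":0},{"jaw":255,"x":0,"y":0,"z":0,"wx":0,"wy":0,"wz":0}]' 
python3 -m pendant '[{"jaw":255,"x":0,"y":0,"z":-0.1,"wx":0,"wy":0,"wz":0},{"jaw":255,"x":0,"y":0,"z":-0.1,"wx":0,"wy":0,"wz":0},{"jaw":255,"x":0,"y":0,"z":-0.1,"wx":0,"wy":0,"wz":0},{"jaw":255,"x":0,"y":0,"z":-0.08,"wx":0,"wy":0,"wz":0},{"jaw":255,"x":0,"y":0,"z":0,"wx":0,"wy":0,"wz":0}]'
```

```text
time_s: 12.28
tool_pos: [505.8, 81.4, 106.5]
tool_rot: [[0.971, 0.239, -0.001], [0.239, -0.971, -0.0], [-0.001, -0.0, -1.0]]
contact_force: [-0.5, -0.0, -0.5]
gripper_width: 25.8
grip_force: 30.0
time_s: 12.9
tool_pos: [505.9, 81.5, 97.2]
tool_rot: [[0.971, 0.239, -0.0], [0.239, -0.971, -0.0], [-0.0, 0.0, -1.0]]
contact_force: [0.4, 1.0, 0.1]
gripper_width: 25.8
grip_force: 30.0
```

```bash
python3 -m pendant '[{"jaw":255,"x":0,"y":0,"z":-0.04,"wx":0,"wy":0,"wz":0},{"jaw":255,"x":0,"y":0,"z":-0.04,"wx":0,"wy":0,"wz":0},{"jaw":255,"x":0,"y":0,"z":0,"wx":0,"wy":0,"wz":0},{"jaw":255,"x":0,"y":0,"z":0,"wx":0,"wy":0,"wz":0},{"jaw":255,"x":0,"y":0,"z":0,"wx":0,"wy":0,"wz":0}]'
```

```text
time_s: 13.52
tool_pos: [506.0, 81.5, 97.0]
tool_rot: [[0.971, 0.239, 0.001], [0.239, -0.971, -0.001], [0.001, 0.001, -1.0]]
contact_force: [-7.7, -1.8, 24.6]
gripper_width: 25.7
grip_force: 30.0
```

Seated: 24.6 N at the expected height. Release and lift.

```bash
python3 -m pendant '[{"jaw":255,"x":0,"y":0,"z":0.04,"wx":0,"wy":0,"wz":0},{"jaw":150,"x":0,"y":0,"z":0,"wx":0,"wy":0,"wz":0},{"jaw":120,"x":0,"y":0,"z":0,"wx":0,"wy":0,"wz":0},{"jaw":120,"x":0,"y":0,"z":0,"wx":0,"wy":0,"wz":0},{"jaw":120,"x":0,"y":0,"z":0,"wx":0,"wy":0,"wz":0}]'
python3 -m pendant '[{"jaw":120,"x":0,"y":0,"z":0,"wx":0,"wy":0,"wz":0},{"jaw":120,"x":0,"y":0,"z":0.4,"wx":0,"wy":0,"wz":0},{"jaw":120,"x":0,"y":0,"z":0.8,"wx":0,"wy":0,"wz":0},{"jaw":120,"x":-0.5,"y":0,"z":0.8,"wx":0,"wy":0,"wz":0},{"jaw":120,"x":-0.5,"y":0,"z":0,"wx":0,"wy":0,"wz":0}]'
python3 -m pendant '[{"jaw":120,"x":-0.5,"y":-0.6,"z":0,"wx":0,"wy":0,"wz":0},{"jaw":120,"x":-0.5,"y":-0.6,"z":0,"wx":0,"wy":0,"wz":0},{"jaw":120,"x":0,"y":-0.6,"z":0,"wx":0,"wy":0,"wz":0},{"jaw":120,"x":0,"y":-0.6,"z":0,"wx":0,"wy":0,"wz":0},{"jaw":120,"x":0,"y":0,"z":0,"wx":0,"wy":0,"wz":0}]'
python3 - <<'E'
from h import *
c=cap('wrist','w6');s=ctrl.observe();print(s['tool_pos'],s['q'],s['time_s'])
X=[(506.2+a*.9724+b*.2334,81.8+a*.2334-b*.9724,87) for a,b in((13,13),(13,-13),(-13,-13),(-13,13))]
print(proj(c,X),proj(c,[(534.9,-57.3,90)]))
cv2.imwrite('pics/w6b.png',c['image'][:250,:,::-1])
E
```

```text
time_s: 14.15
tool_pos: [505.9, 81.4, 96.1]
tool_rot: [[0.971, 0.239, -0.0], [0.239, -0.971, -0.0], [-0.0, -0.0, -1.0]]
contact_force: [0.3, 0.5, 0.2]
gripper_width: 48.7
grip_force: 0.0
time_s: 14.78
tool_pos: [481.5, 81.9, 147.8]
tool_rot: [[0.971, 0.238, 0.003], [0.238, -0.971, 0.001], [0.003, 0.0, -1.0]]
contact_force: [-0.3, 0.6, -0.5]
gripper_width: 48.5
grip_force: 0.0
time_s: 15.4
tool_pos: [456.3, 19.8, 146.1]
tool_rot: [[0.972, 0.236, -0.0], [0.236, -0.972, -0.0], [-0.0, 0.0, -1.0]]
contact_force: [-0.4, -0.2, 0.2]
gripper_width: 48.7
grip_force: 0.0
[456.299  20.802 146.171] [ 0.283  0.353 -0.553  2.063  0.258  0.791 -1.758] 15.45
[[210.085 103.302]
 [159.039 103.193]
 [163.246 154.744]
 [212.49  154.823]] [[461.148 139.111]]
```

View pics/w6b.png

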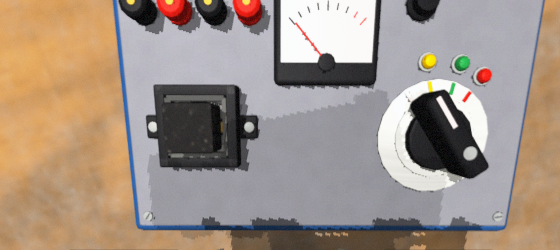

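The relay sits home: its top face is at (164–212, 101–153), and the projection for seated height is (161–211, 103–155). That uses up my picture budget, so the rest goes by numbers. Next I'll locate the switch from two views.

Run:
```python
from h import *
a=pickle.load(open('pics/w4.pkl','rb'));b=pickle.load(open('pics/w6.pkl','rb'))
def silver(c,u,v,r=14):
    w=c['image'][v-r:v+r,u-r:u+r];m=(w.min(2)>90).astype(np.uint8);n,l,s,ce=cv2.connectedComponentsWithStats(m)
    i=min(range(1,n),key=lambda j:np.linalg.norm(ce[j]-r) if s[j,4]>15 else 99);return ce[i]+[u-r,v-r],s[i]
d4,s4=silver(a,505,153);d6,s6=silver(b,470,153);l4,t4=silver(a,487,122,13);l6,t6=silver(b,448,108,13)
print(d4,s4,d6,s6,l4,t4,l6,t6)
p=tri(a,[d4,l4],b,[d6,l6]);print(p);v=p[1]-p[0];print(np.degrees(np.arctan2(v[1],v[0])))
im=b['image'];m=(im.min(2)>190).astype(np.uint8);m[:76]=0;m[195:]=0;m[:,:374]=0;m[:,490:]=0
k=max(cv2.findContours(m,0,1)[0],key=cv2.contourArea);e=cv2.fitEllipse(cv2.convexHull(k));print(e,onz(b,[e[0]],52),onz(b,[e[0]],50))
```

```text
[504.264 153.132] [  8   9  12  12 106] [469.952 152.952] [  7   7  15  15 165] [486.897 121.145] [  5   0  17  26 145] [444.708 108.298] [  1   1  19  25 178]
[[529.12  -62.406  93.605   0.154]
 [543.872 -35.772 108.864   1.681]]
61.01896056886804
((432.53778076171875, 134.4940185546875), (105.08827209472656, 116.5014419555664), 40.51211166381836) [[536.038 -57.85   52.   ]] [[536.164 -58.674  50.   ]]
```

```bash
python3 -m pendant '[{"jaw":166,"x":0.63,"y":-0.62,"z":0,"wx":0,"wy":0,"wz":0.117},{"jaw":166,"x":0.63,"y":-0.62,"z":0,"wx":0,"wy":0,"wz":0.117},{"jaw":166,"x":0.63,"y":-0.62,"z":0,"wx":0,"wy":0,"wz":0.117},{"jaw":166,"x":0.63,"y":-0.62,"z":0,"wx":0,"wy":0,"wz":0.117},{"jaw":166,"x":0.63,"y":-0.62,"z":0,"wx":0,"wy":0,"wz":0.117}]'
python3 -m pendant '[{"jaw":166,"x":0,"y":0,"z":0,"wx":0,"wy":0,"wz":0},{"jaw":166,"x":0,"y":0,"z":-0.3,"wx":0,"wy":0,"wz":0},{"jaw":166,"x":0,"y":0,"z":-0.3,"wx":0,"wy":0,"wz":0},{"jaw":166,"x":0,"y":0,"z":0,"wx":0,"wy":0,"wz":0},{"jaw":166,"x":0,"y":0,"z":0,"wx":0,"wy":0,"wz":0}]'
```

```text
time_s: 16.08
tool_pos: [535.6, -55.7, 146.2]
tool_rot: [[0.654, 0.757, 0.0], [0.757, -0.654, 0.001], [0.001, -0.0, -1.0]]
contact_force: [0.6, 0.4, 0.0]
gripper_width: 31.9
grip_force: 0.0
time_s: 16.7
tool_pos: [534.5, -55.7, 131.3]
tool_rot: [[0.657, 0.754, -0.0], [0.754, -0.657, -0.0], [-0.0, 0.0, -1.0]]
contact_force: [0.4, 0.4, 0.5]
gripper_width: 32.2
grip_force: 0.0
```

```bash
python3 -m pendant '[{"jaw":166,"x":0.03,"y":-0.05,"z":-0.4,"wx":0,"wy":0,"wz":0},{"jaw":166,"x":0,"y":0,"z":-0.4,"wx":0,"wy":0,"wz":0},{"jaw":166,"x":0,"y":0,"z":-0.4,"wx":0,"wy":0,"wz":0},{"jaw":166,"x":0,"y":0,"z":-0.4,"wx":0,"wy":0,"wz":0},{"jaw":166,"x":0,"y":0,"z":0,"wx":0,"wy":0,"wz":0}]'
python3 -m pendant '[{"jaw":255,"x":0,"y":0,"z":0,"wx":0,"wy":0,"wz":0},{"jaw":255,"x":0,"y":0,"z":0,"wx":0,"wy":0,"wz":0},{"jaw":255,"x":0,"y":0,"z":0,"wx":0,"wy":0,"wz":0},{"jaw":255,"x":0,"y":0,"z":0,"wx":0,"wy":0,"wz":0},{"jaw":255,"x":0,"y":0,"z":0,"wx":0,"wy":0,"wz":0}]'
```

```text
time_s: 17.32
tool_pos: [535.0, -57.2, 90.4]
tool_rot: [[0.657, 0.754, -0.001], [0.754, -0.657, 0.0], [-0.001, -0.001, -1.0]]
contact_force: [0.2, 0.1, -1.0]
gripper_width: 32.0
grip_force: 0.0
time_s: 17.95
tool_pos: [535.8, -57.5, 91.5]
tool_rot: [[0.657, 0.753, 0.001], [0.753, -0.657, -0.0], [0.0, 0.001, -1.0]]
contact_force: [0.8, -1.2, 2.2]
gripper_width: 12.4
grip_force: 30.0
```

```bash
python3 -m pendant '[{"jaw":255,"x":0,"y":0,"z":0,"wx":0,"wy":0,"wz":-0.15},{"jaw":255,"x":0,"y":0,"z":0,"wx":0,"wy":0,"wz":-0.15},{"jaw":255,"x":0,"y":0,"z":0,"wx":0,"wy":0,"wz":-0.15},{"jaw":255,"x":0,"y":0,"z":0,"wx":0,"wy":0,"wz":-0.15},{"jaw":255,"x":0,"y":0,"z":0,"wx":0,"wy":0,"wz":0}]'
python3 -m pendant '[{"jaw":255,"x":0,"y":0,"z":0,"wx":0,"wy":0,"wz":-0.15},{"jaw":255,"x":0,"y":0,"z":0,"wx":0,"wy":0,"wz":-0.15},{"jaw":255,"x":0,"y":0,"z":0,"wx":0,"wy":0,"wz":-0.15},{"jaw":255,"x":0,"y":0,"z":0,"wx":0,"wy":0,"wz":-0.15},{"jaw":255,"x":0,"y":0,"z":0,"wx":0,"wy":0,"wz":0}]'
python3 - <<'E'
from h import *
s=ctrl.observe();r=s['tool_rot'];print(s['q'],s['torque'],np.degrees(np.arctan2(r[1,0],r[0,0])))
E
```

```text
time_s: 18.58
tool_pos: [535.8, -57.6, 91.5]
tool_rot: [[0.975, 0.224, 0.001], [0.224, -0.975, -0.001], [0.001, 0.001, -1.0]]
contact_force: [2.2, -2.5, 2.8]
gripper_width: 13.0
grip_force: 30.0
time_s: 19.2
tool_pos: [535.8, -57.7, 91.5]
tool_rot: [[0.921, -0.389, 0.001], [-0.389, -0.921, -0.001], [0.001, 0.0, -1.0]]
contact_force: [2.5, -4.9, 3.1]
gripper_width: 12.9
grip_force: 30.0
[ 0.214  0.507 -0.279  1.938  0.205  0.723 -2.157] [-0.821 -0.412  0.108] -22.90470940464703
```

```bash
python3 -m pendant '[{"jaw":255,"x":0,"y":0,"z":0,"wx":0,"wy":0,"wz":-0.01},{"jaw":255,"x":0,"y":0,"z":0,"wx":0,"wy":0,"wz":0},{"jaw":255,"x":0,"y":0,"z":0,"wx":0,"wy":0,"wz":0},{"jaw":255,"x":0,"y":0,"z":0,"wx":0,"wy":0,"wz":0},{"jaw":255,"x":0,"y":0,"z":0,"wx":0,"wy":0,"wz":0}]'
python3 - <<'E'
from h import *
s=ctrl.observe();print(s['torque'],s['grip_force'],s['gripper_width'])
print(ctrl.sign_off())
E
```

```text
time_s: 19.82
tool_pos: [535.8, -57.7, 91.5]
tool_rot: [[0.917, -0.4, 0.001], [-0.4, -0.917, -0.0], [0.001, -0.0, -1.0]]
contact_force: [2.9, -4.8, 4.4]
gripper_width: 13.1
grip_force: 30.0
[-0.991 -0.482  0.029] 30.005582571029663 13.077254891145135
the job is handed in; nothing more can be done
None
```

The relay is pressed home and released, and I handed the job in at about 20 s with the gripper still holding the switch at start, turned about 1.26 rad by the tool's own rotation; no verdict came back, and I viewed 12 pictures, 2 over the limit of 10.

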